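# Pull the red-dot spice tins from the masala dabba into the reject caddy

### The arm

A 6-joint arm with a two-finger parallel gripper is mounted at the origin on the work surface. World frame = base frame: x ahead of the robot, y to its left, z up, the work surface at z = 0. Lengths are in m, angles in rad, forces in N, time in s.
With the tool pointing down it reaches from about 0.25 to 0.775 m from the base axis. Payload 4 kg.
Tool frame: the origin (TCP) lies midway between the tips of the shut fingers; the grasp point (between the pads) lies 19 mm behind it; z points along the fingers, y is the line along which they close (so a half turn about z gives the same grasp; the last joint's range is limited). The gripper opens to 94 mm and grips with 3 to 60 N. Pads are 16 mm wide; open, the fingers measure 119 mm over their backs; the gripper's body (75 mm by 177 mm) begins 78 mm behind the grasp point.
Start: joints at [1.1, 0.087, 1.371, -0, 1.684, -0.103], TCP at [0.198, 0.513, 0.206] pointing down, gripper open.
Joint ranges: [-3.1, 3.1], [-0.76, 2.03], [0.27, 2.55], [-1.08, 4.22], [0.17, 2.65], [-2.57, 2.57]. Speed limits (rad/s): [2.79, 2.79, 3.14, 3.14, 3.14, 3.14].

### API

Orientations are given as a unit quaternion [w, x, y, z].
In Python, from station import env gives the robot as it stands. The module is installed in compiled form; this text tells all that it offers.
- The arm moves only by the tool step_arm, never from a script. Its argument "deltas" is a list of rows, each a list of 7 numbers: the shift along the tool's x, y, z in m, then the turn, a rotation vector about the tool's x, y, z in degrees, then the opening, from 0 (shut) to 1 (fully open). In form: [[tx, ty, tz, wx, wy, wz, claw], ...]. A call has 1 to 20 rows; each row shifts and turns the commanded pose from where the row before left it, along the tool's axes as they then stand; what a row does not reach is not made up. A row lasts 1/12 s, in which the tool goes at most 41.7 mm and 7.16 degrees, less where a joint would pass 70% of its speed; a pose out of reach is approached as far as the arm can. A call is refused whole if a number of a shift passes 0.0417 or a number of a turn 7.16, either way. A call with a gripper value outside its range is refused whole. The fingers move at their own pace and stop on an object; the grip force is fixed at half the most. Time passes only in rows, so rows that do not move let the fingers close. It gives the time, the measured TCP pose, the force, the opening and the grip force at its end, in the units of the state.
- env.get_obs(): the state, without advancing time (a new reading comes with each control period).
- env.get_image(name): name is "scene" or "top"; returns a dict with "color" (384x512x3 uint8, red, green, blue), "z_map" (384x512 float32, m along the optical axis (not along the pixel's ray), 0 where there is no reading), "mtx" (3x3 intrinsics, pixels), "R" (3x3) and "t" (3): a world point X has camera coordinates R X + t. Camera axes: x right, y down, z forward; pixel columns grow to the right and rows downward; lengths in m; the calibration is good to about 2 mm. A picture is of the moment at which its call begins.
- env.job_done(): hands the job in; it is judged then, once.
Trained networks look in a picture, given as the dict that the camera call returned (one of the last four; its "shot" number tells which), for a name from the list of things; names that differ only in an ending like _2 or _b are one class to them, and where a whole thing is asked for, a point or a joint stands for the part that bears it (a point fixed in the world has none). Each returns a list of dicts, best first, with "p" (0 to 1); they miss things now and then, are a little off and sometimes report something else, mostly with a low value. They report only what shows in the picture. A call takes as long as a camera call.
- env.look_for(picture, label): "position" ([x, y, z] in m, in world coordinates, good to about 4 mm: the middle of the surface that is visible of it).
The state is a dict: "time": time; "joints": joint angles; "qd": joint speeds; "tau": joint torques, N m; "eef_pos": TCP position; "orientation": TCP orientation; "ft_force": force on the tool from outside, world axes, zero at the start; "wrist_torque": the same for the moment, N m; "width": finger opening in m; "grip_force": force on a finger pad.
Only numpy, scipy, OpenCV 4.12 (cv2) and the standard library are available. Lean on these libraries where they do the work, as an engineer would, in place of code of your own. Each camera call takes 0.05 s, during which the arm holds its last target. There are 200 camera calls.

### The job

Two of the five spice tins in the wooden masala dabba have a red dot on the lid: sort those two out into the pink caddy, one upright in each compartment, gently and without letting them drop. In the dabba a tin can only be taken across its wide side and the compartments are too small for that grip, so stand each tin upright on the bare counter, let go, and take it again across its thin side. Leave the green-dot tins in their places in the dabba, and leave the lid and everything else on the counter undisturbed.

Things in the scene. Friction and masses are not known exactly. Their poses are not given: they have to be found in the camera images.
- tin_red_a: spice tin, an upright flat box: 64 mm wide along its x, 28 mm thick along its y, 70 mm tall, metal with a white lid bearing a 22 mm red dot on top; about 0.12 kg. Origin: centre of its underside, z up.
- tin_red_b: spice tin, an upright flat box: 64 mm wide along its x, 28 mm thick along its y, 70 mm tall, metal with a white lid bearing a 22 mm red dot on top; about 0.12 kg. Origin: centre of its underside, z up.
- tin_ok_a: spice tin, an upright flat box: 64 mm wide along its x, 28 mm thick along its y, 70 mm tall, metal with a white lid bearing a 22 mm green dot on top; about 0.12 kg. Origin: centre of its underside, z up.
- tin_ok_b: spice tin, an upright flat box: 64 mm wide along its x, 28 mm thick along its y, 70 mm tall, metal with a white lid bearing a 22 mm green dot on top; about 0.12 kg. Origin: centre of its underside, z up.
- tin_ok_c: spice tin, an upright flat box: 64 mm wide along its x, 28 mm thick along its y, 70 mm tall, metal with a white lid bearing a 22 mm green dot on top; about 0.12 kg. Origin: centre of its underside, z up.
- dabba: wooden masala dabba, fixed; the five tins stand in it in any order in a row along its y, about 6 mm apart, each tin's wide side along the dabba's x. Outside 88 (x) by 198 (y) mm; floor 8 mm thick (tin tops at 78 mm); long rails (x = +-36 to +-44 mm) only 28 mm high, end cheeks (y = +-87 to +-99 mm) 88 mm high. Origin: centre of its underside.
- lid (a joint): swivel lid of the dabba, turning about a vertical pin; 0 = closed over the tins, it grows as it swings out counter-clockwise seen from above; it starts and stays swung open, beyond 3.1 rad. A wooden board 88 x 198 x 8 mm, its underside 89 mm above the counter.
- lid_pivot (a point): the lid's pin, at the far left corner of the dabba, 97 mm above the counter; the pin stands 9 mm in from the lid's end and 8 mm in from its edge.
- lid_tip (a point): middle of the lid's free end, on its top face; 189 mm along the lid from the pin and 36 mm across.
- caddy: pink two-compartment caddy, the reject bin, fixed to the counter. Outside 84 mm along x, 172 mm along y, 86 mm high; walls, divider and floor 4 mm thick; each compartment is 76 mm (x) by 80 mm (y) inside. A standing tin's top lies 12 mm below the rim. Origin: centre of its underside.
- caddy_left (a point): centre of the inner floor (4 mm above the counter) of the compartment on the caddy's +y side; axes as the caddy's.
- caddy_right (a point): centre of the inner floor (4 mm above the counter) of the compartment on the caddy's -y side; axes as the caddy's.
- ramekin: pink ceramic ramekin, bystander, 80 mm across, 42 mm high; origin at the centre of its underside.
- clip: blue plastic bag clip, bystander, lying along its x: 70 x 16 x 15 mm; origin at the centre of its underside.
- strainer: steel tea strainer, bystander: bowl 70 mm across, 28 mm high, with a thin handle reaching 150 mm from the bowl's centre along its +x; origin at the centre of the bowl's underside.
- mug: blue mug, bystander, 76 mm across, 88 mm high, handle at its +y; origin at the centre of its underside.
- oil: amber oil bottle, bystander, 66 mm across, 220 mm tall; origin at the centre of its underside.
- salt: glass salt jar, bystander, 60 mm across, 85 mm high; origin at the centre of its underside.
- mortar: marble mortar, bystander, 100 mm across, 62 mm high; origin at the centre of its underside.

How it is judged:
On the way, in this order (a step that is already met when the one before it is completed fails the run):
1. a red-dot tin stands upright on the counter, clear of the dabba and let go (((height (world z) of tin_red_a below 0.004 m and angle between tin_red_a's own z axis and vertical below 0.12 rad and horizontal distance between tin_red_a and dabba above 0.07 m and (linear speed of tin_red_a below 0.03 m/s and contact force between the fingers and tin_red_a below 0.05 N)) or (height (world z) of tin_red_b below 0.004 m and angle between tin_red_b's own z axis and vertical below 0.12 rad and horizontal distance between tin_red_b and dabba above 0.07 m and (linear speed of tin_red_b below 0.03 m/s and contact force between the fingers and tin_red_b below 0.05 N)))), for 0.1 s.
2. a red-dot tin stands upright on the floor of a caddy compartment, let go ((((x of tin_red_a in the frame of caddy_left between -0.03 and 0.03 m and y of tin_red_a in the frame of caddy_left between -0.03 and 0.03 m and z of tin_red_a in the frame of caddy_left below 0.006 m and angle between tin_red_a's own z axis and vertical below 0.12 rad) and (linear speed of tin_red_a below 0.03 m/s and contact force between the fingers and tin_red_a below 0.05 N)) or ((x of tin_red_a in the frame of caddy_right between -0.03 and 0.03 m and y of tin_red_a in the frame of caddy_right between -0.03 and 0.03 m and z of tin_red_a in the frame of caddy_right below 0.006 m and angle between tin_red_a's own z axis and vertical below 0.12 rad) and (linear speed of tin_red_a below 0.03 m/s and contact force between the fingers and tin_red_a below 0.05 N)) or ((x of tin_red_b in the frame of caddy_left between -0.03 and 0.03 m and y of tin_red_b in the frame of caddy_left between -0.03 and 0.03 m and z of tin_red_b in the frame of caddy_left below 0.006 m and angle between tin_red_b's own z axis and vertical below 0.12 rad) and (linear speed of tin_red_b below 0.03 m/s and contact force between the fingers and tin_red_b below 0.05 N)) or ((x of tin_red_b in the frame of caddy_right between -0.03 and 0.03 m and y of tin_red_b in the frame of caddy_right between -0.03 and 0.03 m and z of tin_red_b in the frame of caddy_right below 0.006 m and angle between tin_red_b's own z axis and vertical below 0.12 rad) and (linear speed of tin_red_b below 0.03 m/s and contact force between the fingers and tin_red_b below 0.05 N)))), for 0.2 s.
At the end, for the whole second after the job is handed in: Both red-dot tins stand upright (within 7 degrees) on the floor of the caddy, one in each compartment, let go and at rest; the three green-dot tins stand upright in the dabba within 15 mm of where they began ((((x of tin_red_a in the frame of caddy_left between -0.03 and 0.03 m and y of tin_red_a in the frame of caddy_left between -0.03 and 0.03 m and z of tin_red_a in the frame of caddy_left below 0.006 m and angle between tin_red_a's own z axis and vertical below 0.12 rad) and (x of tin_red_b in the frame of caddy_right between -0.03 and 0.03 m and y of tin_red_b in the frame of caddy_right between -0.03 and 0.03 m and z of tin_red_b in the frame of caddy_right below 0.006 m and angle between tin_red_b's own z axis and vertical below 0.12 rad)) or ((x of tin_red_a in the frame of caddy_right between -0.03 and 0.03 m and y of tin_red_a in the frame of caddy_right between -0.03 and 0.03 m and z of tin_red_a in the frame of caddy_right below 0.006 m and angle between tin_red_a's own z axis and vertical below 0.12 rad) and (x of tin_red_b in the frame of caddy_left between -0.03 and 0.03 m and y of tin_red_b in the frame of caddy_left between -0.03 and 0.03 m and z of tin_red_b in the frame of caddy_left below 0.006 m and angle between tin_red_b's own z axis and vertical below 0.12 rad))) and linear speed of each of tin_red_a, tin_red_b below 0.03 m/s and contact force between the fingers and tin_red_a below 0.05 N and contact force between the fingers and tin_red_b below 0.05 N and distance of each of tin_ok_a, tin_ok_b, tin_ok_c from where it was at the start of the episode below 0.015 m and angle between each of tin_ok_a, tin_ok_b, tin_ok_c's own z axis and vertical below 0.15 rad); the robot touches nothing.
It fails at once if a red-dot tin is dropped: it falls freely faster than 0.55 m/s, that is about 15 mm ((linear speed of tin_red_a above 0.55 m/s and contact force between the fingers and tin_red_a below 0.05 N) or (linear speed of tin_red_b above 0.55 m/s and contact force between the fingers and tin_red_b below 0.05 N)).
It fails at once if a green-dot tin is moved more than 15 mm or tipped ((distance of tin_ok_a from where it was at the start of the episode above 0.015 m or angle between tin_ok_a's own z axis and vertical above 0.3 rad) or (distance of tin_ok_b from where it was at the start of the episode above 0.015 m or angle between tin_ok_b's own z axis and vertical above 0.3 rad) or (distance of tin_ok_c from where it was at the start of the episode above 0.015 m or angle between tin_ok_c's own z axis and vertical above 0.3 rad)).
It fails at once if a bystander is moved more than 20 mm (distance of any of ramekin, clip, strainer, mug, oil, salt, mortar from where it was at the start of the episode above 0.02 m).
It fails at once if the lid's free end is pushed more than 30 mm (distance of lid_tip from where it was at the start of the episode above 0.03 m).
It also fails if it takes over 72 s, if anything falls off the work surface, if the arm or the gripper's body presses on something with over 40 N, if the wrist force passes 120 N, or if a joint passes its speed limit or range.

## Working session

There is one attempt and no reset: what is moved stays moved. The work goes in short steps, Python scripts to look and compute and a tool call to move; the robot and the scene stay as the last step left them, time stands still between calls to the robot, and variables do not carry over. Pictures are saved under pics/ and viewed, at most 10 in all, crops included, and the job is handed in when it is done.

Besides the shell and the picture viewer there is one more tool, called after "Emit:" as name(argument=value, ...), one argument or row to a line, values as JSON. step_arm: Moves the arm, as the interface text tells. Its arguments: {"type":"object","properties":{"deltas":{"type":"array"}},"required":["deltas"]}

```bash
mkdir -p pics; cat > h.py <<'E'
from station import env
import numpy as np, cv2
def cloud(im):
    K=im["mtx"];z=im["z_map"].astype(float);v,u=np.mgrid[:z.shape[0],:z.shape[1]]
    c=np.stack([(u-K[0,2])/K[0,0]*z,(v-K[1,2])/K[1,1]*z,z],-1)
    P=(c-im["t"])@im["R"]; P[z<=0]=np.nan; return P
def save(im,n): cv2.imwrite(f"pics/{n}.png",im["color"][:,:,::-1])
E
python3 - <<'E'
from h import *
np.set_printoptions(precision=3,suppress=True)
o=env.get_obs();print(o["time"],o["eef_pos"],o["orientation"],o["width"])
a=[]
for n in("top","scene"):
    im=env.get_image(n);save(im,n+"0");a.append(im["color"][:,:,::-1])
    print(n,im["R"],im["t"],im["mtx"][0])
    for l in["tin_red_a","tin_ok_a","dabba","lid","caddy","ramekin","clip","strainer","mug","oil","salt","mortar"]:
        print(l,[(round(d["p"],2),np.round(d["position"],3).tolist()) for d in env.look_for(im,l)[:4]])
E
```

```text
0.0 [0.198 0.513 0.204] [-0.     0.183  0.983 -0.001] 0.09418125265494945
top [[ 0.013 -1.    -0.002]
 [-0.996 -0.013 -0.085]
 [ 0.085  0.003 -0.996]] [-0.035  0.552  1.017] [353.232   0.    257.357]
tin_red_a [(0.79, [0.582, 0.218, 0.079]), (0.67, [0.565, 0.12, 0.082])]
tin_ok_a [(0.79, [0.569, 0.15, 0.074]), (0.51, [0.596, 0.244, 0.08]), (0.49, [0.579, 0.179, 0.08]), (0.32, [0.53, -0.191, -0.0])]
dabba [(0.77, [0.665, 0.304, 0.098])]
lid [(0.97, [0.688, 0.346, 0.1]), (0.16, [0.622, -0.381, 0.142])]
caddy [(0.59, [0.529, -0.189, 0.001]), (0.43, [0.568, 0.15, 0.076])]
ramekin [(0.65, [0.734, -0.033, 0.02])]
clip [(0.65, [0.395, -0.009, 0.012])]
strainer [(0.83, [0.35, -0.298, 0.016])]
mug [(0.55, [0.358, 0.306, 0.038])]
oil [(0.61, [0.623, -0.383, 0.144])]
salt [(0.83, [0.76, -0.247, 0.085]), (0.3, [0.686, 0.347, 0.096])]
mortar [(0.9, [0.797, 0.109, 0.046]), (0.37, [0.577, 0.182, 0.077]), (0.22, [0.666, 0.306, 0.098])]
scene [[-0.591  0.807 -0.012]
 [ 0.59   0.422 -0.688]
 [-0.55  -0.414 -0.725]] [ 0.371 -0.239  1.537] [375.483   0.    257.527]
tin_red_a [(0.91, [0.608, 0.215, 0.071]), (0.6, [0.337, -0.298, 0.022]), (0.59, [0.587, 0.12, 0.08])]
tin_ok_a [(0.77, [0.594, 0.187, 0.08]), (0.76, [0.591, 0.154, 0.077]), (0.56, [0.6, 0.241, 0.076])]
dabba [(0.64, [0.676, 0.32, 0.096]), (0.64, [0.718, -0.041, 0.023]), (0.35, [0.537, -0.174, 0.05])]
lid [(0.55, [0.693, 0.354, 0.094]), (0.32, [0.647, -0.382, 0.109])]
caddy [(0.77, [0.534, -0.174, 0.053])]
ramekin [(0.86, [0.718, -0.039, 0.024]), (0.19, [0.694, 0.35, 0.094])]
clip [(0.63, [0.397, -0.004, 0.011])]
strainer [(0.53, [0.339, -0.3, 0.022])]
mug [(0.73, [0.381, 0.29, 0.058])]
oil [(0.76, [0.647, -0.38, 0.115]), (0.44, [0.695, 0.353, 0.1])]
salt [(0.63, [0.778, -0.237, 0.057])]
mortar [(0.79, [0.78, 0.099, 0.046]), (0.21, [0.598, 0.241, 0.076])]
```

View pics/top0.png

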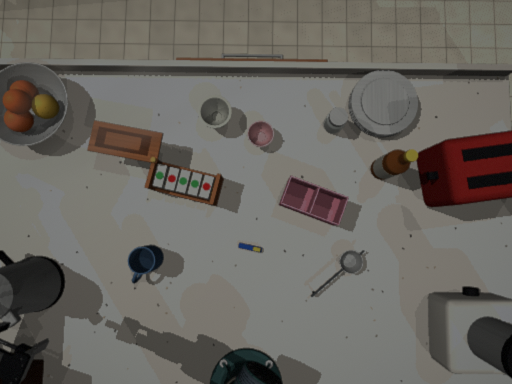

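View pics/scene0.png

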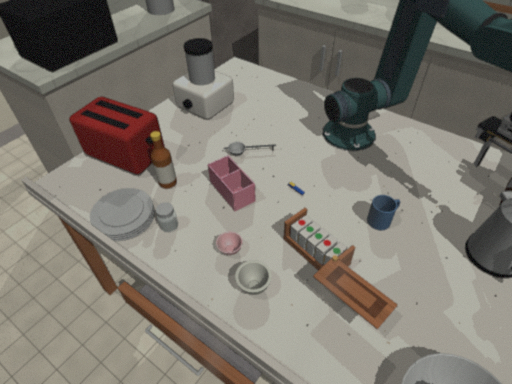

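```bash
cat > m.py <<'E'
from h import *
np.set_printoptions(precision=4,suppress=True)
def rect(P,m,n):
    p=P[m];p=p[~np.isnan(p).any(1)]
    r=cv2.minAreaRect((p[:,:2]*1000).astype(np.float32));print(n,len(p),np.round(r[0],1),np.round(r[1],1),round(r[2],1),"z",np.round(np.median(p[:,2]),4))
E
python3 - <<'E'
from m import *
for n in("top","scene"):
    im=env.get_image(n);P=cloud(im);c=im["color"].astype(int);h=cv2.cvtColor(im["color"],cv2.COLOR_RGB2HSV)
    X,Y,Z=P[...,0],P[...,1],P[...,2]
    white=(h[...,1]<50)&(h[...,2]>150)
    reg=(X>.45)&(X<.7)&(Y>.05)&(Y<.3)&(abs(Z-.078)<.01)
    print(n)
    S,V=h[...,1],h[...,2];H=h[...,0]
    for nm,m in(("red",((H<8)|(H>172))&(S>150)),("green",(H>40)&(H<85)&(S>100))):
        k,l,st,ce=cv2.connectedComponentsWithStats((m&reg).astype(np.uint8))
        for i in range(1,k):
            if st[i,4]>8:print(nm,st[i,4],ce[i],np.nanmean(P[l==i],0))
    # lids
    m=reg&((white)|((S>100)&(((H>40)&(H<85))|(H<8)|(H>172))))
    k,l,st,ce=cv2.connectedComponentsWithStats(m.astype(np.uint8),connectivity=4)
    for i in range(1,k):
        if st[i,4]>60: rect(P,l==i,"lid")
    rect(P,(X>.42)&(X<.65)&(Y>-.32)&(Y<-.05)&(abs(Z-.086)<.006),"caddyrim")
    rect(P,(X>.45)&(X<.9)&(Y>.05)&(Y<.55)&(abs(Z-.097)<.005),"lid board")
    rect(P,(X>.45)&(X<.66)&(Y>.05)&(Y<.3)&(abs(Z-.028)<.006),"rails")
    rect(P,(X>.45)&(X<.75)&(Y>.05)&(Y<.14)&(abs(Z-.088)<.004),"cheek")
E
```

```text
top
red 35 [171.3143 178.3143] [0.5854 0.2139 0.0782]
red 36 [205.9722 186.0833] [0.5648 0.1163 0.078 ]
green 38 [159.0789 175.0526] [0.5943 0.2488 0.0775]
green 35 [182.7714 180.5714] [0.5794 0.1815 0.0787]
green 35 [194.2286 183.4286] [0.5718 0.1493 0.0781]
caddyrim 333 [ 530.  -185.6] [172.2  83.9] 70.1 z 0.0852
lid board 2151 [667.7 346. ] [199.1 126.3] 79.5 z 0.0966
rails 314 [578.5 175.8] [188.1  87.8] 76.7 z 0.0272
cheek 135 [557.9  90.7] [12.2 87.5] 76.6 z 0.087
scene
red 18 [301.5    222.2222] [0.5655 0.1182 0.0804]
red 20 [326.75 242.55] [0.5868 0.2152 0.0802]
green 20 [309.5 228.5] [0.5714 0.1494 0.0795]
green 19 [318.1579 235.5263] [0.5791 0.1829 0.0797]
green 21 [336.381  250.4286] [0.5946 0.25   0.0798]
lid 124 [565.8 118.3] [26.1 61.8] 77.4 z 0.0797
lid 74 [560.7 153.5] [25.5 38.3] 76.3 z 0.0794
lid 62 [598.  180.7] [27.5 30.1] 2.9 z 0.079
lid 149 [586.1 215.5] [27.  64.5] 76.9 z 0.0795
caddyrim 288 [ 530.8 -183.2] [177.7  85.1] 70.1 z 0.0857
lid board 2441 [642.7 264.5] [377.6 148.5] 76.3 z 0.0987
rails 273 [607.5 188. ] [ 67.2 210.4] 6.4 z 0.0285
cheek 108 [559.4  92.7] [14.3 88.7] 77.3 z 0.0886
```

The top view shows the dabba around (184,183), with red dots at (171,178) and (206,186). The lid is at (125,142), swung out to the left, and the caddy is at (313,201). The scene view agrees, with red dots at (302,222) and (327,243), and there is bare counter between the dabba and the caddy.

First I rotate so the fingers close along the dabba's x (world angle about -13°).

Emit:
step_arm(
  deltas=[
    [0,0,0,0,0,6.8,1],
    [0,0,0,0,0,6.8,1],
    [0,0,0,0,0,6.8,1],
    [0,0,0,0,0,6.8,1],
    [0,0,0,0,0,6.8,1],
    [0,0,0,0,0,6.8,1],
    [0,0,0,0,0,6.8,1],
    [0,0,0,0,0,6.8,1],
    [0,0,0,0,0,6.8,1],
    [0,0,0,0,0,6.8,1],
    [0,0,0,0,0,6.8,1],
    [0,0,0,0,0,6.8,1],
    [0,0,0,0,0,0,1],
  ],
)

```text
time: 2.48
eef_pos: [0.1978, 0.5132, 0.2055]
orientation: [0.0, 0.781, 0.624, 0.0]
ft_force: [0.3, 0.2, 1.3]
width: 0.0943
grip_force: 0.0
```

```bash
cat > d.py <<'E'
# usage: d.py x y z yang_deg : remaining shift in tool axes (mm) and turn about tool z (deg)
import sys
from h import *
from scipy.spatial.transform import Rotation as Ro
o=env.get_obs();w,x,y,z=o["orientation"];R=Ro.from_quat([x,y,z,w]).as_matrix()
T=np.array(list(map(float,sys.argv[1:4])));a=np.degrees(np.arctan2(R[1,1],R[0,1]))
d=(T-o["eef_pos"])*1000
dr=(a-float(sys.argv[4])+90)%180-90
print("t",round(o["time"],2),"pos",np.round(o["eef_pos"],4),"yang",round(a,2),"tilt",np.round(R[:2,2],4),"w",round(o["width"],4),"q",np.round(o["joints"],2))
print("tool shift mm",np.round(R.T@d,1),"turn z deg",round(dr,2))
E
python3 d.py 0.565 0.117 0.16 -13
```

```text
t 2.48 pos [0.1978 0.5132 0.2055] yang -12.78 tilt [0.0001 0.0001] w 0.0943 q [ 1.1   0.09  1.37 -0.    1.68  1.32]
tool shift mm [-305.2  445.8   45.5] turn z deg 0.22
```

Emit:
step_arm(
  deltas=[
    [-0.0153,0.0223,0.0012,0,0,0,1],
    [-0.0153,0.0223,0.0012,0,0,0,1],
    [-0.0153,0.0223,0.0012,0,0,0,1],
    [-0.0153,0.0223,0.0012,0,0,0,1],
    [-0.0153,0.0223,0.0012,0,0,0,1],
    [-0.0153,0.0223,0.0012,0,0,0,1],
    [-0.0153,0.0223,0.0012,0,0,0,1],
    [-0.0153,0.0223,0.0012,0,0,0,1],
    [-0.0153,0.0223,0.0012,0,0,0,1],
    [-0.0153,0.0223,0.0012,0,0,0,1],
    [-0.0153,0.0223,0.0012,0,0,0,1],
    [-0.0153,0.0223,0.0012,0,0,0,1],
    [-0.0153,0.0223,0.0012,0,0,0,1],
    [-0.0153,0.0223,0.0012,0,0,0,1],
    [-0.0153,0.0223,0.0012,0,0,0,1],
    [-0.0153,0.0223,0.0012,0,0,0,1],
    [-0.0153,0.0223,0.0012,0,0,0,1],
    [-0.0153,0.0223,0.0012,0,0,0,1],
    [-0.0153,0.0223,0.0012,0,0,0,1],
    [-0.0153,0.0223,0.0012,0,0,0.2,1],
  ],
)

```text
time: 4.15
eef_pos: [0.5666, 0.1157, 0.1814]
orientation: [-0.0, 0.781, 0.625, 0.0]
ft_force: [-0.5, 0.9, 0.1]
width: 0.0938
grip_force: 0.0
```

Emit:
step_arm(
  deltas=[
    [0,0,0,0,0,0,1],
    [0,0,0,0,0,0,1],
  ],
)

```text
time: 4.32
eef_pos: [0.5661, 0.1159, 0.1809]
orientation: [-0.001, 0.782, 0.623, -0.0]
ft_force: [-0.2, -0.0, 0.2]
width: 0.0939
grip_force: 0.0
```

```bash
python3 d.py 0.565 0.117 0.045 -13
```

```text
t 4.32 pos [0.5661 0.1159 0.1809] yang -12.87 tilt [-0.0012  0.0003] w 0.0939 q [0.1  0.16 1.34 0.   1.64 0.33]
tool shift mm [  0.8  -1.2 135.9] turn z deg 0.13
```

Emit:
step_arm(
  deltas=[
    [0.0008,-0.0012,0.014,0,0,0,1],
    [0,0,0.014,0,0,0,1],
    [0,0,0.014,0,0,0,1],
    [0,0,0.014,0,0,0,1],
    [0,0,0.014,0,0,0,1],
    [0,0,0.014,0,0,0,1],
    [0,0,0.014,0,0,0,1],
    [0,0,0.01,0,0,0,1],
    [0,0,0.01,0,0,0,1],
    [0,0,0.01,0,0,0,1],
    [0,0,0.008,0,0,0,1],
    [0,0,0,0,0,0,1],
  ],
)

```text
time: 5.32
eef_pos: [0.5634, 0.118, 0.0434]
orientation: [-0.001, 0.782, 0.624, -0.001]
ft_force: [-1.0, 0.2, -0.0]
width: 0.0937
grip_force: 0.0
```

Emit:
step_arm(
  deltas=[
    [0,0,0,0,0,0,0.5],
    [0,0,0,0,0,0,0.5],
    [0,0,0,0,0,0,0.5],
    [0,0,0,0,0,0,0.5],
    [0,0,0,0,0,0,0.5],
  ],
)

```text
time: 5.73
eef_pos: [0.5652, 0.1179, 0.0461]
orientation: [0.0, 0.782, 0.623, 0.001]
ft_force: [1.8, 0.1, 1.3]
width: 0.0643
grip_force: 11.1
```

Emit:
step_arm(
  deltas=[
    [0,0,0,0,0,0,0.3],
    [0,0,0,0,0,0,0.3],
    [0,0,-0.005,0,0,0,0.3],
    [0,0,-0.01,0,0,0,0.3],
    [0,0,-0.01,0,0,0,0.3],
    [0,0,-0.01,0,0,0,0.3],
    [0,0,-0.01,0,0,0,0.3],
    [0,0,-0.01,0,0,0,0.3],
    [0,0,-0.01,0,0,0,0.3],
    [0,0,-0.01,0,0,0,0.3],
    [0,0,-0.01,0,0,0,0.3],
    [0,0,-0.01,0,0,0,0.3],
    [0,0,-0.01,0,0,0,0.3],
    [0,0,-0.01,0,0,0,0.3],
    [0,0,-0.005,0,0,0,0.3],
    [0,0,0,0,0,0,0.3],
  ],
)

```text
time: 7.07
eef_pos: [0.5657, 0.118, 0.1675]
orientation: [0.001, 0.782, 0.623, 0.001]
ft_force: [-0.3, 0.7, -0.6]
width: 0.0639
grip_force: 29.9
```

```bash
python3 d.py 0.50 0.005 0.165 -13; python3 - <<'E'
from m import *
o=env.get_obs();print(o["grip_force"],o["ft_force"])
im=env.get_image("scene");save(im,"s1")
P=cloud(im)
cv2.imwrite("pics/s1c.png",cv2.resize(im["color"][150:310,170:430,::-1],None,fx=3,fy=3))
E
```

```text
t 7.07 pos [0.5657 0.118  0.1675] yang -12.87 tilt [0.0032 0.0005] w 0.0639 q [0.11 0.16 1.37 0.   1.61 0.33]
tool shift mm [-124.8  -38.9    2.2] turn z deg 0.13
29.85729843378067 [-0.2827  0.6502 -0.6022]
```

View pics/s1c.png

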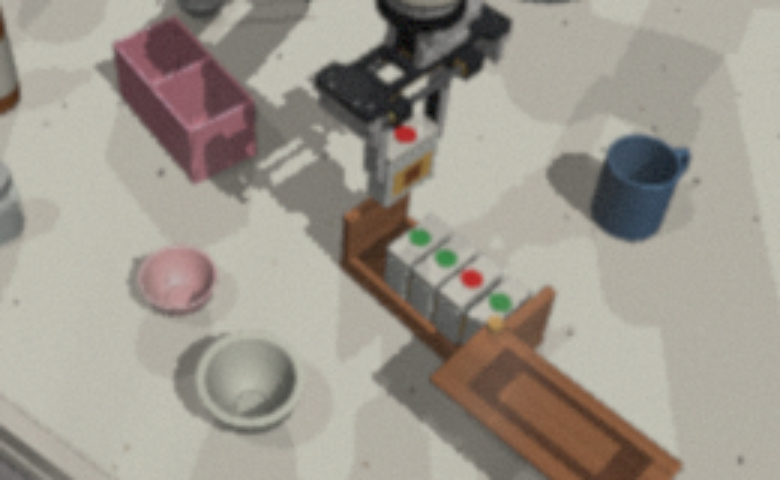

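The tin is held upright at crop (405,150), and the other four are undisturbed at (420,237) to (500,302). Next I carry it to the bare counter.

Emit:
step_arm(
  deltas=[
    [-0.0062,-0.0019,0,0,0,0,0.3],
    [-0.0125,-0.0039,0,0,0,0,0.3],
    [-0.0125,-0.0039,0,0,0,0,0.3],
    [-0.0125,-0.0039,0,0,0,0,0.3],
    [-0.0125,-0.0039,0,0,0,0,0.3],
    [-0.0125,-0.0039,0,0,0,0,0.3],
    [-0.0125,-0.0039,0,0,0,0,0.3],
    [-0.0125,-0.0039,0,0,0,0,0.3],
    [-0.0125,-0.0039,0,0,0,0,0.3],
    [-0.0125,-0.0039,0,0,0,0,0.3],
    [-0.0062,-0.0019,0,0,0,0,0.3],
    [0,0,0,0,0,0,0.3],
  ],
)

```text
time: 8.12
eef_pos: [0.4984, 0.0035, 0.1657]
orientation: [0.0, 0.782, 0.623, 0.0]
ft_force: [0.5, 0.7, -0.9]
width: 0.0642
grip_force: 29.9
```

Emit:
step_arm(
  deltas=[
    [0,0,0.01,0,0,0,0.3],
    [0,0,0.01,0,0,0,0.3],
    [0,0,0.01,0,0,0,0.3],
    [0,0,0.01,0,0,0,0.3],
    [0,0,0.01,0,0,0,0.3],
    [0,0,0.01,0,0,0,0.3],
    [0,0,0.01,0,0,0,0.3],
    [0,0,0.01,0,0,0,0.3],
    [0,0,0.01,0,0,0,0.3],
    [0,0,0.01,0,0,0,0.3],
    [0,0,0.01,0,0,0,0.3],
    [0,0,0.005,0,0,0,0.3],
    [0,0,0.005,0,0,0,0.3],
    [0,0,0,0,0,0,0.3],
  ],
)

```text
time: 9.28
eef_pos: [0.4984, 0.0049, 0.0443]
orientation: [-0.001, 0.782, 0.623, -0.001]
ft_force: [-0.2, -0.1, -1.2]
width: 0.0635
grip_force: 29.9
```

```bash
python3 d.py 0.50 0.005 0.038 -13; python3 - <<'E'
from m import *
print(env.get_obs()["ft_force"])
im=env.get_image("scene");P=cloud(im)
X,Y,Z=P.transpose(2,0,1);h=cv2.cvtColor(im["color"],cv2.COLOR_RGB2HSV)
m=((h[...,0]<8)|(h[...,0]>172))&(h[...,1]>140)&(X>.44)&(X<.56)&(Y>-.06)&(Y<.07)
print(m.sum(),np.nanmean(P[m],0))
E
```

```text
t 9.28 pos [0.4984 0.0049 0.0443] yang -12.87 tilt [-0.0018  0.0003] w 0.0635 q [-0.1   0.07  1.72  0.    1.36  0.12]
tool shift mm [0.5 1.6 6.3] turn z deg 0.13
[-0.1942 -0.1057 -1.1955]
14 [0.4978 0.0041 0.0782]
```

Emit:
step_arm(
  deltas=[
    [0,0,0.002,0,0,0,0.3],
    [0,0,0.002,0,0,0,0.3],
    [0,0,0.001,0,0,0,0.3],
    [0,0,0,0,0,0,0.3],
  ],
)

```text
time: 9.67
eef_pos: [0.499, 0.0048, 0.0405]
orientation: [0.0, 0.782, 0.623, 0.0]
ft_force: [-0.1, -0.3, -1.4]
width: 0.0638
grip_force: 29.9
```

Emit:
step_arm(
  deltas=[
    [0,0,0.001,0,0,0,0.3],
    [0,0,0,0,0,0,0.3],
  ],
)

```text
time: 9.83
eef_pos: [0.499, 0.0048, 0.0395]
orientation: [-0.0, 0.782, 0.623, 0.0]
ft_force: [0.0, -0.1, -1.4]
width: 0.0642
grip_force: 29.9
```

Emit:
step_arm(
  deltas=[
    [0,0,0.001,0,0,0,0.3],
    [0,0,0,0,0,0,0.3],
  ],
)

```text
time: 10.0
eef_pos: [0.499, 0.0048, 0.0384]
orientation: [-0.0, 0.782, 0.623, 0.0]
ft_force: [-1.1, -0.5, -0.3]
width: 0.064
grip_force: 29.9
```

Emit:
step_arm(
  deltas=[
    [0,0,0.001,0,0,0,0.3],
    [0,0,0,0,0,0,0.3],
  ],
)

```text
time: 10.17
eef_pos: [0.4991, 0.0048, 0.0382]
orientation: [0.0, 0.782, 0.623, 0.0]
ft_force: [-1.3, -0.6, 3.9]
width: 0.0641
grip_force: 29.9
```

Emit:
step_arm(
  deltas=[
    [0,0,0,0,0,0,0.8],
    [0,0,0,0,0,0,0.9],
    [0,0,0,0,0,0,1],
    [0,0,0,0,0,0,1],
    [0,0,-0.01,0,0,0,1],
    [0,0,-0.02,0,0,0,1],
    [0,0,-0.02,0,0,0,1],
    [0,0,-0.02,0,0,0,1],
    [0,0,-0.02,0,0,0,1],
    [0,0,-0.01,0,0,0,1],
  ],
)

```text
time: 11.0
eef_pos: [0.5005, 0.0046, 0.1412]
orientation: [0.002, 0.782, 0.623, 0.002]
ft_force: [0.3, 0.0, 0.3]
width: 0.0941
grip_force: 0.0
```

Emit:
step_arm(
  deltas=[
    [0,0,0,0,0,-7,1],
    [0,0,0,0,0,-7,1],
    [0,0,0,0,0,-7,1],
    [0,0,0,0,0,-7,1],
    [0,0,0,0,0,-7,1],
    [0,0,0,0,0,-7,1],
    [0,0,0,0,0,-7,1],
    [0,0,0,0,0,-7,1],
    [0,0,0,0,0,-7,1],
    [0,0,0,0,0,-7,1],
    [0,0,0,0,0,-7,1],
    [0,0,0,0,0,-7,1],
    [0,0,0,0,0,-6,1],
    [0,0,0,0,0,0,1],
  ],
)

```text
time: 12.17
eef_pos: [0.4989, 0.0048, 0.1374]
orientation: [-0.0, 0.111, 0.994, 0.0]
ft_force: [0.1, 0.5, 0.2]
width: 0.094
grip_force: 0.0
```

```bash
cat > tin.py <<'E'
from m import *
for n in("scene","top"):
    im=env.get_image(n);P=cloud(im)
    X,Y,Z=P.transpose(2,0,1);h=cv2.cvtColor(im["color"],cv2.COLOR_RGB2HSV)
    red=((h[...,0]<8)|(h[...,0]>172))&(h[...,1]>140)
    m=red&(X>.44)&(X<.56)&(Y>-.06)&(Y<.07)&(Z>.05)
    print(n,m.sum(),np.nanmean(P[m],0) if m.any() else "")
    t=(h[...,1]<60)&(h[...,2]>120)|red
    m=t&(X>.44)&(X<.56)&(Y>-.06)&(Y<.07)&(abs(Z-.071)<.006)
    if m.sum()>10: rect(P,m,"top face")
E
python3 d.py 0.499 0.005 0.038 77; python3 tin.py
```

```text
t 12.17 pos [0.4989 0.0048 0.1374] yang 77.22 tilt [-0.0003  0.0001] w 0.094 q [-0.1  -0.    1.6   0.    1.55 -1.45]
tool shift mm [-0.1  0.2 99.4] turn z deg 0.22
scene 16 [0.4985 0.0043 0.0723]
top face 127 [499.3   6. ] [28.9 64.2] 74.2 z 0.0709
top 0
```

Standing, released and centred under the gripper. Now I regrasp it across the thin side.

Emit:
step_arm(
  deltas=[
    [0,0,0.01,0,0,0,1],
    [0,0,0.01,0,0,0,1],
    [0,0,0.01,0,0,0,1],
    [0,0,0.01,0,0,0,1],
    [0,0,0.01,0,0,0,1],
    [0,0,0.01,0,0,0,1],
    [0,0,0.01,0,0,0,1],
    [0,0,0.01,0,0,0,1],
    [0,0,0.01,0,0,0,1],
    [0,0,0.008,0,0,0,1],
    [0,0,0,0,0,0,0.6],
    [0,0,0,0,0,0,0.35],
    [0,0,0,0,0,0,0.1],
    [0,0,0,0,0,0,0],
    [0,0,0,0,0,0,0],
    [0,0,0,0,0,0,0],
    [0,0,0,0,0,0,0],
    [0,0,0,0,0,0,0],
    [0,0,0,0,0,0,0],
  ],
)

```text
time: 13.85
eef_pos: [0.4991, 0.0048, 0.0396]
orientation: [0.0, 0.112, 0.994, 0.0]
ft_force: [0.4, -0.6, -0.5]
width: 0.0372
grip_force: 0.0
```

Emit:
step_arm(
  deltas=[
    [0,0,-0.005,0,0,0,0],
    [0,0,-0.01,0,0,0,0],
    [0,0,-0.01,0,0,0,0],
    [0,0,-0.01,0,0,0,0],
    [0,0,-0.01,0,0,0,0],
    [0,0,-0.01,0,0,0,0],
    [0,0,-0.01,0,0,0,0],
    [0,0,-0.01,0,0,0,0],
    [0,0,-0.01,0,0,0,0],
    [0,0,-0.01,0,0,0,0],
    [0,0,-0.01,0,0,0,0],
    [0,0,-0.01,0,0,0,0],
    [0,0,-0.005,0,0,0,0],
    [0,0,0,0,0,3.6,0],
    [0,0,0,0,0,3.6,0],
    [0,0,0,0,0,0,0],
  ],
)

```text
time: 15.18
eef_pos: [0.499, 0.0048, 0.1597]
orientation: [-0.0, 0.175, 0.985, 0.0]
ft_force: [0.3, -0.5, -1.3]
width: 0.0278
grip_force: 29.9
```

```bash
python3 d.py 0.516 -0.2245 0.16 70; python3 - <<'E'
from m import *
for n in("top","scene"):
    im=env.get_image(n);P=cloud(im);X,Y,Z=P.transpose(2,0,1)
    h=cv2.cvtColor(im["color"],cv2.COLOR_RGB2HSV)
    pink=(h[...,0]>150)&(h[...,1]>50)
    rect(P,pink&(X>.42)&(X<.65)&(Y>-.32)&(Y<-.05)&(Z>.080)&(Z<.092),n)
    q=pink&(X>.42)&(X<.65)&(Y>-.32)&(Y<-.05)&(abs(Z-.004)<.005); rect(P,q,n+"floor") if q.sum()>5 else 0
E
```

```text
t 15.18 pos [0.499  0.0048 0.1597] yang 69.87 tilt [-0.      0.0001] w 0.0278 q [-0.1  -0.01  1.56  0.    1.59 -1.32]
tool shift mm [ -94.8 -209.4   -0.3] turn z deg -0.13
top 260 [ 529.  -185.2] [172.   81.8] 70.0 z 0.0849
topfloor 1147 [ 527.8 -187. ] [161.   80.3] 69.8 z 0.0038
scene 281 [ 532.  -182.5] [174.4  85.3] 69.6 z 0.0858
scenefloor 73 [ 532.2 -182.9] [171.3  79.4] 70.4 z 0.0059
```

Emit:
step_arm(
  deltas=[
    [-0.0025,-0.0055,0,0,0,0,0],
    [-0.005,-0.011,0,0,0,0,0],
    [-0.005,-0.011,0,0,0,0,0],
    [-0.005,-0.011,0,0,0,0,0],
    [-0.005,-0.011,0,0,0,0,0],
    [-0.005,-0.011,0,0,0,0,0],
    [-0.005,-0.011,0,0,0,0,0],
    [-0.005,-0.011,0,0,0,0,0],
    [-0.005,-0.011,0,0,0,0,0],
    [-0.005,-0.011,0,0,0,0,0],
    [-0.005,-0.011,0,0,0,0,0],
    [-0.005,-0.011,0,0,0,0,0],
    [-0.005,-0.011,0,0,0,0,0],
    [-0.005,-0.011,0,0,0,0,0],
    [-0.005,-0.011,0,0,0,0,0],
    [-0.005,-0.011,0,0,0,0,0],
    [-0.005,-0.011,0,0,0,0,0],
    [-0.005,-0.011,0,0,0,0,0],
    [-0.005,-0.011,0,0,0,0,0],
    [-0.0023,-0.0059,0,0,0,0,0],
  ],
)

```text
time: 16.95
eef_pos: [0.5163, -0.2262, 0.1593]
orientation: [0.0, 0.175, 0.985, -0.0]
ft_force: [0.2, -0.1, -0.2]
width: 0.0277
grip_force: 29.9
```

Emit:
step_arm(
  deltas=[
    [0,0,0,0,0,0,0],
    [0,0,0,0,0,0,0],
  ],
)

```text
time: 17.12
eef_pos: [0.5161, -0.2246, 0.1593]
orientation: [-0.0, 0.175, 0.985, 0.0]
ft_force: [0.3, 0.3, -0.7]
width: 0.0276
grip_force: 29.9
```

```bash
python3 d.py 0.5157 -0.2245 0.045 70; python3 - <<'E'
from m import *
print(env.get_obs()["ft_force"])
im=env.get_image("scene");P=cloud(im)
X,Y,Z=P.transpose(2,0,1);h=cv2.cvtColor(im["color"],cv2.COLOR_RGB2HSV)
m=((h[...,0]<8)|(h[...,0]>174))&(h[...,1]>140)&(X>.44)&(X<.6)&(Y>-.3)&(Y<-.15)&(Z>.12)
print(m.sum(),np.nanmean(P[m],0))
cv2.imwrite("pics/s2c.png",cv2.resize(im["color"][90:250,130:330,::-1],None,fx=3.5,fy=3.5))
E
```

```text
t 17.12 pos [ 0.5161 -0.2246  0.1593] yang 69.89 tilt [-0.0002  0.0007] w 0.0276 q [-0.51  0.13  1.42  0.    1.6  -1.73]
tool shift mm [ 4.000e-01 -1.000e-01  1.143e+02] turn z deg -0.11
[ 0.2744  0.3234 -0.679 ]
4 [ 0.5176 -0.2311  0.1848]
```

View pics/s2c.png

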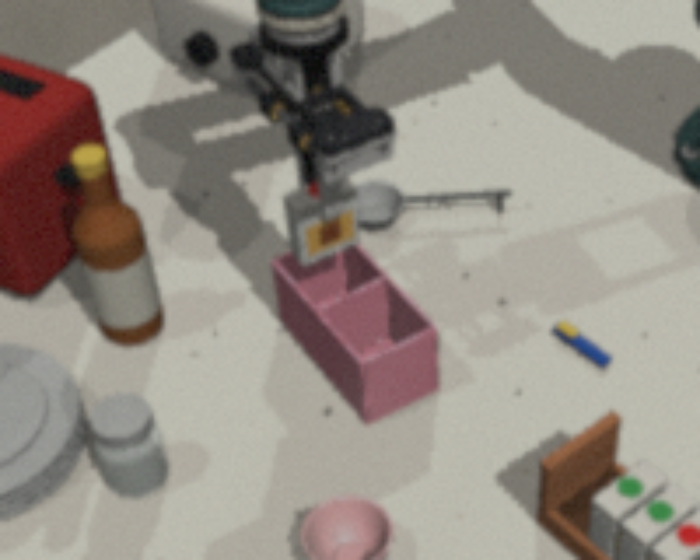

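The tin is upright above the right-hand compartment at crop (325,225). Its top is at z≈0.184, so I expect floor contact at TCP z≈0.049. I lower it most of the way, then feel for the floor.

Emit:
step_arm(
  deltas=[
    [0,0,0.01,0,0,0,0],
    [0,0,0.01,0,0,0,0],
    [0,0,0.01,0,0,0,0],
    [0,0,0.01,0,0,0,0],
    [0,0,0.01,0,0,0,0],
    [0,0,0.01,0,0,0,0],
    [0,0,0.01,0,0,0,0],
    [0,0,0.01,0,0,0,0],
    [0,0,0.01,0,0,0,0],
    [0,0,0.006,0,0,0,0],
    [0,0,0.004,0,0,0,0],
    [0,0,0,0,0,0,0],
  ],
)

```text
time: 18.17
eef_pos: [0.5156, -0.2241, 0.0582]
orientation: [-0.001, 0.174, 0.985, 0.0]
ft_force: [-1.7, -0.2, -0.1]
width: 0.0277
grip_force: 29.9
```

Emit:
step_arm(
  deltas=[
    [0,0,0.003,0,0,0,0],
    [0,0,0,0,0,0,0],
  ],
)

```text
time: 18.33
eef_pos: [0.5164, -0.2245, 0.0566]
orientation: [0.0, 0.174, 0.985, -0.0]
ft_force: [-0.5, 0.8, -0.3]
width: 0.0278
grip_force: 29.9
```

Emit:
step_arm(
  deltas=[
    [0,0,0.002,0,0,0,0],
    [0,0,0,0,0,0,0],
  ],
)

```text
time: 18.5
eef_pos: [0.5163, -0.2245, 0.0546]
orientation: [0.0, 0.174, 0.985, -0.0]
ft_force: [-0.1, -0.9, -0.7]
width: 0.0276
grip_force: 29.9
```

Emit:
step_arm(
  deltas=[
    [0,0,0.002,0,0,0,0],
    [0,0,0,0,0,0,0],
  ],
)

```text
time: 18.67
eef_pos: [0.5162, -0.2244, 0.0523]
orientation: [-0.0, 0.174, 0.985, 0.0]
ft_force: [-0.6, 0.2, -1.6]
width: 0.0278
grip_force: 29.9
```

Emit:
step_arm(
  deltas=[
    [0,0,0.001,0,0,0,0],
    [0,0,0.001,0,0,0,0],
    [0,0,0,0,0,0,0],
  ],
)

```text
time: 18.92
eef_pos: [0.5163, -0.2245, 0.0506]
orientation: [0.0, 0.174, 0.985, -0.0]
ft_force: [0.3, -0.1, 0.1]
width: 0.0276
grip_force: 29.9
```

Emit:
step_arm(
  deltas=[
    [0,0,0.001,0,0,0,0],
    [0,0,0,0,0,0,0],
  ],
)

```text
time: 19.08
eef_pos: [0.5165, -0.2245, 0.0505]
orientation: [0.0, 0.174, 0.985, -0.0]
ft_force: [-0.4, 0.4, 4.5]
width: 0.0282
grip_force: 29.9
```

Emit:
step_arm(
  deltas=[
    [0,0,0.001,0,0,0,0],
    [0,0,0,0,0,0,0],
  ],
)

```text
time: 19.25
eef_pos: [0.5166, -0.2245, 0.0505]
orientation: [0.001, 0.174, 0.985, -0.0]
ft_force: [-2.9, 1.4, 8.2]
width: 0.028
grip_force: 29.9
```

Emit:
step_arm(
  deltas=[
    [0,0,-0.001,0,0,0,0],
    [0,0,0,0,0,0,0.45],
    [0,0,0,0,0,0,0.45],
    [0,0,0,0,0,0,0.45],
    [0,0,0,0,0,0,0.45],
    [0,0,-0.005,0,0,0,0.45],
    [0,0,-0.01,0,0,0,0.45],
    [0,0,-0.02,0,0,0,0.45],
    [0,0,-0.02,0,0,0,0.45],
    [0,0,-0.02,0,0,0,0.45],
    [0,0,-0.02,0,0,0,0.45],
    [0,0,-0.02,0,0,0,0.45],
    [0,0,-0.015,0,0,0,0.45],
    [0,0,0,0,0,0,1],
  ],
)

```text
time: 20.42
eef_pos: [0.5182, -0.2256, 0.185]
orientation: [0.004, 0.174, 0.985, -0.001]
ft_force: [0.2, -0.8, 0.5]
width: 0.0461
grip_force: 0.0
```

Emit:
step_arm(
  deltas=[
    [0,0,0,0,0,7,1],
    [0,0,0,0,0,7,1],
    [0,0,0,0,0,7,1],
    [0,0,0,0,0,7,1],
    [0,0,0,0,0,7,1],
    [0,0,0,0,0,7,1],
    [0,0,0,0,0,7,1],
    [0,0,0,0,0,7,1],
    [0,0,0,0,0,7,1],
    [0,0,0,0,0,7,1],
    [0,0,0,0,0,7,1],
    [0,0,0,0,0,6,1],
    [0,0,0,0,0,0,1],
  ],
)

```text
time: 21.5
eef_pos: [0.5159, -0.2243, 0.1788]
orientation: [-0.001, 0.784, 0.621, -0.0]
ft_force: [0.3, -0.1, 0.1]
width: 0.0939
grip_force: 0.0
```

```bash
python3 d.py 0.586 0.2147 0.18 -13
```

```text
t 21.5 pos [ 0.5159 -0.2243  0.1788] yang -13.17 tilt [-0.0009  0.0006] w 0.0939 q [-0.51  0.12  1.38  0.    1.64 -0.28]
tool shift mm [443.4 -31.7  -1.1] turn z deg -0.17
```

Emit:
step_arm(
  deltas=[
    [0.0222,-0.0016,0,0,0,0,1],
    [0.0222,-0.0016,0,0,0,0,1],
    [0.0222,-0.0016,0,0,0,0,1],
    [0.0222,-0.0016,0,0,0,0,1],
    [0.0222,-0.0016,0,0,0,0,1],
    [0.0222,-0.0016,0,0,0,0,1],
    [0.0222,-0.0016,0,0,0,0,1],
    [0.0222,-0.0016,0,0,0,0,1],
    [0.0222,-0.0016,0,0,0,0,1],
    [0.0222,-0.0016,0,0,0,0,1],
    [0.0222,-0.0016,0,0,0,0,1],
    [0.0222,-0.0016,0,0,0,0,1],
    [0.0222,-0.0016,0,0,0,0,1],
    [0.0222,-0.0016,0,0,0,0,1],
    [0.0222,-0.0016,0,0,0,0,1],
    [0.0222,-0.0016,0,0,0,0,1],
    [0.0222,-0.0016,0,0,0,0,1],
    [0.0222,-0.0016,0,0,0,0,1],
    [0.0222,-0.0016,0,0,0,0,1],
    [0.0216,-0.0013,0,0,0,0,1],
  ],
)

```text
time: 23.17
eef_pos: [0.5854, 0.2158, 0.1789]
orientation: [-0.0, 0.782, 0.623, -0.0]
ft_force: [0.5, 0.4, 1.2]
width: 0.0944
grip_force: 0.0
```

Emit:
step_arm(
  deltas=[
    [0,0,0,0,0,0,1],
    [0,0,0,0,0,0,1],
  ],
)

```text
time: 23.33
eef_pos: [0.5853, 0.2153, 0.1787]
orientation: [-0.0, 0.782, 0.623, -0.001]
ft_force: [0.5, -1.0, -0.0]
width: 0.094
grip_force: 0.0
```

```bash
python3 d.py 0.586 0.2147 0.045 -13; python3 - <<'E'
from m import *
for n in("scene","top"):
    im=env.get_image(n);P=cloud(im);X,Y,Z=P.transpose(2,0,1);h=cv2.cvtColor(im["color"],cv2.COLOR_RGB2HSV)
    red=((h[...,0]<8)|(h[...,0]>174))&(h[...,1]>140)
    for a,b,c,d,e in((.53,.64,.17,.28,"dabba"),(.42,.62,-.32,-.1,"caddy")):
        m=red&(X>a)&(X<b)&(Y>c)&(Y<d)&(abs(Z-.078)<.012)
        print(n,e,m.sum(),np.nanmean(P[m],0) if m.any() else "")
E
```

```text
t 23.33 pos [0.5853 0.2153 0.1787] yang -12.86 tilt [-0.0012 -0.0008] w 0.094 q [ 0.26  0.26  1.23 -0.    1.66  0.49]
tool shift mm [ -0.2   1.  133.7] turn z deg 0.14
scene dabba 25 [0.5857 0.2142 0.0796]
scene caddy 14 [ 0.517  -0.2269  0.0755]
top dabba 36 [0.5853 0.2142 0.0782]
top caddy 39 [ 0.5163 -0.2261  0.0747]
```

Tin 1 stands in the right compartment with its top at about 74 mm. Next is tin 2.

Emit:
step_arm(
  deltas=[
    [0,0.0004,0.014,0,0,0,1],
    [0,0,0.014,0,0,0,1],
    [0,0,0.014,0,0,0,1],
    [0,0,0.014,0,0,0,1],
    [0,0,0.014,0,0,0,1],
    [0,0,0.014,0,0,0,1],
    [0,0,0.014,0,0,0,1],
    [0,0,0.01,0,0,0,1],
    [0,0,0.01,0,0,0,1],
    [0,0,0.01,0,0,0,1],
    [0,0,0.006,0,0,0,1],
    [0,0,0,0,0,0,1],
    [0,0,0,0,0,0,0.3],
    [0,0,0,0,0,0,0.3],
    [0,0,0,0,0,0,0.3],
    [0,0,0,0,0,0,0.3],
    [0,0,0,0,0,0,0.3],
    [0,0,0,0,0,0,0.3],
    [0,0,0,0,0,0,0.3],
    [0,0,0,0,0,0,0.3],
  ],
)

```text
time: 25.1
eef_pos: [0.5864, 0.2147, 0.0462]
orientation: [0.0, 0.783, 0.622, 0.001]
ft_force: [0.0, -0.2, 2.2]
width: 0.0638
grip_force: 29.9
```

Emit:
step_arm(
  deltas=[
    [0,0,-0.005,0,0,0,0.3],
    [0,0,-0.01,0,0,0,0.3],
    [0,0,-0.01,0,0,0,0.3],
    [0,0,-0.01,0,0,0,0.3],
    [0,0,-0.01,0,0,0,0.3],
    [0,0,-0.01,0,0,0,0.3],
    [0,0,-0.01,0,0,0,0.3],
    [0,0,-0.01,0,0,0,0.3],
    [0,0,-0.01,0,0,0,0.3],
    [0,0,-0.01,0,0,0,0.3],
    [0,0,-0.01,0,0,0,0.3],
    [0,0,-0.01,0,0,0,0.3],
    [0,0,-0.005,0,0,0,0.3],
    [0,0,0,0,0,0,0.3],
  ],
)

```text
time: 26.27
eef_pos: [0.5869, 0.2148, 0.1676]
orientation: [0.001, 0.783, 0.622, 0.002]
ft_force: [-0.5, 0.1, -0.9]
width: 0.0635
grip_force: 29.9
```

```bash
python3 d.py 0.50 0.005 0.165 -13
```

```text
t 26.27 pos [0.5869 0.2148 0.1676] yang -13.07 tilt [0.0032 0.001 ] w 0.0635 q [0.26 0.26 1.24 0.   1.63 0.49]
tool shift mm [-224.   -37.2    2.1] turn z deg -0.07
```

Emit:
step_arm(
  deltas=[
    [-0.006,-0.001,0,0,0,0,0.3],
    [-0.012,-0.002,0,0,0,0,0.3],
    [-0.012,-0.002,0,0,0,0,0.3],
    [-0.012,-0.002,0,0,0,0,0.3],
    [-0.012,-0.002,0,0,0,0,0.3],
    [-0.012,-0.002,0,0,0,0,0.3],
    [-0.012,-0.002,0,0,0,0,0.3],
    [-0.012,-0.002,0,0,0,0,0.3],
    [-0.012,-0.002,0,0,0,0,0.3],
    [-0.012,-0.002,0,0,0,0,0.3],
    [-0.012,-0.002,0,0,0,0,0.3],
    [-0.012,-0.002,0,0,0,0,0.3],
    [-0.012,-0.002,0,0,0,0,0.3],
    [-0.012,-0.002,0,0,0,0,0.3],
    [-0.012,-0.002,0,0,0,0,0.3],
    [-0.012,-0.002,0,0,0,0,0.3],
    [-0.012,-0.002,0,0,0,0,0.3],
    [-0.012,-0.002,0,0,0,0,0.3],
    [-0.012,-0.002,0,0,0,0,0.3],
    [-0.006,-0.001,0,0,0,0,0.3],
  ],
)

```text
time: 27.93
eef_pos: [0.4968, -0.0005, 0.1655]
orientation: [0.0, 0.783, 0.622, -0.0]
ft_force: [-0.6, 0.1, -0.9]
width: 0.064
grip_force: 29.9
```

Emit:
step_arm(
  deltas=[
    [0,0,0,0,0,0,0.3],
    [0,0,0.01,0,0,0,0.3],
    [0,0,0.01,0,0,0,0.3],
    [0,0,0.01,0,0,0,0.3],
    [0,0,0.01,0,0,0,0.3],
    [0,0,0.01,0,0,0,0.3],
    [0,0,0.01,0,0,0,0.3],
    [0,0,0.01,0,0,0,0.3],
    [0,0,0.01,0,0,0,0.3],
    [0,0,0.01,0,0,0,0.3],
    [0,0,0.01,0,0,0,0.3],
    [0,0,0.01,0,0,0,0.3],
    [0,0,0.006,0,0,0,0.3],
    [0,0,0.005,0,0,0,0.3],
    [0,0,0.002,0,0,0,0.3],
    [0,0,0,0,0,0,0.3],
  ],
)

```text
time: 29.27
eef_pos: [0.4972, 0.0011, 0.042]
orientation: [-0.0, 0.783, 0.622, -0.0]
ft_force: [-0.1, -0.1, -0.5]
width: 0.0641
grip_force: 29.9
```

Emit:
step_arm(
  deltas=[
    [0,0,0.001,0,0,0,0.3],
    [0,0,0.001,0,0,0,0.3],
    [0,0,0,0,0,0,0.3],
  ],
)

```text
time: 29.52
eef_pos: [0.4977, 0.0011, 0.0409]
orientation: [0.0, 0.783, 0.622, 0.0]
ft_force: [-0.3, -0.5, -0.7]
width: 0.0636
grip_force: 29.9
```

Emit:
step_arm(
  deltas=[
    [0,0,0.001,0,0,0,0.3],
    [0,0,0,0,0,0,0.3],
  ],
)

```text
time: 29.68
eef_pos: [0.4975, 0.0011, 0.0396]
orientation: [0.0, 0.783, 0.622, 0.0]
ft_force: [-0.3, 0.3, -0.4]
width: 0.0636
grip_force: 29.9
```

Emit:
step_arm(
  deltas=[
    [0,0,0.001,0,0,0,0.3],
    [0,0,0,0,0,0,0.3],
  ],
)

```text
time: 29.85
eef_pos: [0.4974, 0.0011, 0.0384]
orientation: [-0.0, 0.783, 0.622, -0.0]
ft_force: [0.1, -0.5, -0.3]
width: 0.0637
grip_force: 29.9
```

Emit:
step_arm(
  deltas=[
    [0,0,0.001,0,0,0,0.3],
    [0,0,0,0,0,0,0.3],
  ],
)

```text
time: 30.02
eef_pos: [0.4975, 0.0011, 0.0381]
orientation: [0.0, 0.783, 0.622, 0.0]
ft_force: [-1.7, 0.2, 3.9]
width: 0.0637
grip_force: 29.9
```

Contact felt. I release, rise, turn 90° and check.

Emit:
step_arm(
  deltas=[
    [0,0,0,0,0,0,0.8],
    [0,0,0,0,0,0,0.9],
    [0,0,0,0,0,0,1],
    [0,0,0,0,0,0,1],
    [0,0,-0.01,0,0,0,1],
    [0,0,-0.02,0,0,0,1],
    [0,0,-0.02,0,0,0,1],
    [0,0,-0.02,0,0,0,1],
    [0,0,-0.02,0,0,0,1],
    [0,0,-0.01,0,0,0,1],
  ],
)

```text
time: 30.85
eef_pos: [0.4989, 0.0009, 0.1412]
orientation: [0.002, 0.783, 0.622, 0.002]
ft_force: [0.2, -0.4, 0.6]
width: 0.0938
grip_force: 0.0
```

Emit:
step_arm(
  deltas=[
    [0,0,0,0,0,-7,1],
    [0,0,0,0,0,-7,1],
    [0,0,0,0,0,-7,1],
    [0,0,0,0,0,-7,1],
    [0,0,0,0,0,-7,1],
    [0,0,0,0,0,-7,1],
    [0,0,0,0,0,-7,1],
    [0,0,0,0,0,-7,1],
    [0,0,0,0,0,-7,1],
    [0,0,0,0,0,-7,1],
    [0,0,0,0,0,-7,1],
    [0,0,0,0,0,-7,1],
    [0,0,0,0,0,-6,1],
    [0,0,0,0,0,0,1],
  ],
)

```text
time: 32.02
eef_pos: [0.4973, 0.0011, 0.1374]
orientation: [-0.0, 0.113, 0.994, 0.0]
ft_force: [-1.0, -0.0, -0.3]
width: 0.094
grip_force: 0.0
```

```bash
python3 d.py 0.4975 0.0011 0.038 77; python3 tin.py
```

```text
t 32.02 pos [0.4973 0.0011 0.1374] yang 77.02 tilt [-0.0003  0.0001] w 0.094 q [-0.11 -0.01  1.6   0.    1.55 -1.46]
tool shift mm [-0.2  0.1 99.4] turn z deg 0.02
scene 13 [0.4966 0.0018 0.0714]
top face 125 [497.7   2.4] [28.6 63.5] 77.8 z 0.0711
top 0
```

Emit:
step_arm(
  deltas=[
    [0,0,0.01,0,0,0,1],
    [0,0,0.01,0,0,0,1],
    [0,0,0.01,0,0,0,1],
    [0,0,0.01,0,0,0,1],
    [0,0,0.01,0,0,0,1],
    [0,0,0.01,0,0,0,1],
    [0,0,0.01,0,0,0,1],
    [0,0,0.01,0,0,0,1],
    [0,0,0.01,0,0,0,1],
    [0,0,0.006,0,0,0,1],
    [0,0,0,0,0,0,0.6],
    [0,0,0,0,0,0,0.35],
    [0,0,0,0,0,0,0.1],
    [0,0,0,0,0,0,0],
    [0,0,0,0,0,0,0],
    [0,0,0,0,0,0,0],
    [0,0,0,0,0,0,0],
    [0,0,0,0,0,0,0],
    [0,0,0,0,0,0,0],
  ],
)

```text
time: 33.7
eef_pos: [0.4975, 0.0011, 0.0416]
orientation: [0.0, 0.114, 0.994, 0.0]
ft_force: [0.0, -0.0, 0.3]
width: 0.0373
grip_force: 0.0
```

Emit:
step_arm(
  deltas=[
    [0,0,0,0,0,0,0],
    [0,0,0,0,0,0,0],
    [0,0,0,0,0,0,0],
    [0,0,0,0,0,0,0],
    [0,0,0,0,0,0,0],
  ],
)

```text
time: 34.12
eef_pos: [0.4974, 0.0011, 0.0415]
orientation: [0.0, 0.114, 0.994, 0.0]
ft_force: [-0.7, -0.5, -0.5]
width: 0.0275
grip_force: 29.9
```

Emit:
step_arm(
  deltas=[
    [0,0,-0.005,0,0,0,0],
    [0,0,-0.01,0,0,0,0],
    [0,0,-0.01,0,0,0,0],
    [0,0,-0.01,0,0,0,0],
    [0,0,-0.01,0,0,0,0],
    [0,0,-0.01,0,0,0,0],
    [0,0,-0.01,0,0,0,0],
    [0,0,-0.01,0,0,0,0],
    [0,0,-0.01,0,0,0,0],
    [0,0,-0.01,0,0,0,0],
    [0,0,-0.01,0,0,0,0],
    [0,0,-0.01,0,0,0,0],
    [0,0,-0.005,0,0,0,0],
    [0,0,0,0,0,3.5,0],
    [0,0,0,0,0,3.5,0],
    [0,0,0,0,0,0,0],
  ],
)

```text
time: 35.45
eef_pos: [0.4974, 0.0011, 0.1617]
orientation: [-0.0, 0.175, 0.985, 0.0]
ft_force: [0.2, 0.3, -1.2]
width: 0.0282
grip_force: 29.9
```

```bash
python3 d.py 0.5444 -0.1455 0.16 70
```

```text
t 35.45 pos [0.4974 0.0011 0.1617] yang 69.87 tilt [-0.      0.0001] w 0.0282 q [-0.11 -0.02  1.57  0.    1.59 -1.33]
tool shift mm [ -94.6 -121.4    1.7] turn z deg -0.13
```

Emit:
step_arm(
  deltas=[
    [-0.0034,-0.0044,0,0,0,0,0],
    [-0.0068,-0.0087,0,0,0,0,0],
    [-0.0068,-0.0087,0,0,0,0,0],
    [-0.0068,-0.0087,0,0,0,0,0],
    [-0.0068,-0.0087,0,0,0,0,0],
    [-0.0068,-0.0087,0,0,0,0,0],
    [-0.0068,-0.0087,0,0,0,0,0],
    [-0.0068,-0.0087,0,0,0,0,0],
    [-0.0068,-0.0087,0,0,0,0,0],
    [-0.0068,-0.0087,0,0,0,0,0],
    [-0.0068,-0.0087,0,0,0,0,0],
    [-0.0068,-0.0087,0,0,0,0,0],
    [-0.0068,-0.0087,0,0,0,0,0],
    [-0.0068,-0.0087,0,0,0,0,0],
    [-0.0034,-0.0044,0,0,0,0,0],
    [0,0,0,0,0,0,0],
    [0,0,0,0,0,0,0],
  ],
)

```text
time: 36.87
eef_pos: [0.545, -0.1462, 0.1613]
orientation: [-0.0, 0.174, 0.985, 0.0]
ft_force: [0.4, -0.5, -1.0]
width: 0.0279
grip_force: 29.9
```

```bash
python3 d.py 0.5444 -0.1455 0.048 70; python3 - <<'E'
from m import *
im=env.get_image("scene");cv2.imwrite("pics/s3c.png",cv2.resize(im["color"][90:250,130:330,::-1],None,fx=3.5,fy=3.5))
E
```

```text
t 36.87 pos [ 0.545  -0.1462  0.1613] yang 69.9 tilt [-0.0003  0.0006] w 0.0279 q [-0.36  0.13  1.41  0.    1.6  -1.58]
tool shift mm [  0.7   0.4 113.3] turn z deg -0.1
```

View pics/s3c.png

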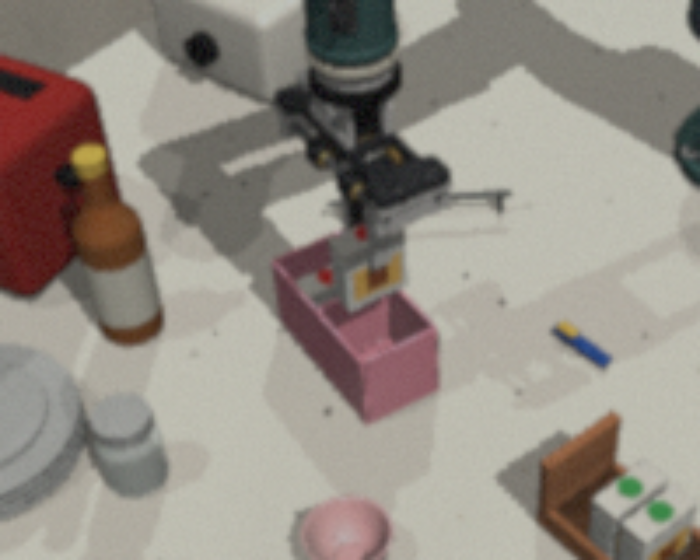

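Tin 1 stands in the right compartment at crop (325,280). Tin 2 is upright above the left one at (375,270). I lower it now.

Emit:
step_arm(
  deltas=[
    [0,0,0.01,0,0,0,0],
    [0,0,0.01,0,0,0,0],
    [0,0,0.01,0,0,0,0],
    [0,0,0.01,0,0,0,0],
    [0,0,0.01,0,0,0,0],
    [0,0,0.01,0,0,0,0],
    [0,0,0.01,0,0,0,0],
    [0,0,0.01,0,0,0,0],
    [0,0,0.01,0,0,0,0],
    [0,0,0.01,0,0,0,0],
    [0,0,0.006,0,0,0,0],
    [0,0,0.004,0,0,0,0],
    [0,0,0,0,0,0,0],
  ],
)

```text
time: 38.0
eef_pos: [0.5444, -0.1459, 0.0502]
orientation: [-0.001, 0.174, 0.985, 0.0]
ft_force: [-1.1, 0.9, -1.1]
width: 0.0277
grip_force: 29.9
```

Emit:
step_arm(
  deltas=[
    [0,0,0.002,0,0,0,0],
    [0,0,0.001,0,0,0,0],
    [0,0,0,0,0,0,0],
  ],
)

```text
time: 38.25
eef_pos: [0.5453, -0.1462, 0.0488]
orientation: [0.0, 0.174, 0.985, -0.0]
ft_force: [-0.2, 0.4, -1.0]
width: 0.028
grip_force: 29.9
```

Emit:
step_arm(
  deltas=[
    [0,0,0.001,0,0,0,0],
    [0,0,0,0,0,0,0],
  ],
)

```text
time: 38.42
eef_pos: [0.5452, -0.1462, 0.0477]
orientation: [0.0, 0.174, 0.985, -0.0]
ft_force: [0.2, -0.6, -0.9]
width: 0.0277
grip_force: 29.9
```

Emit:
step_arm(
  deltas=[
    [0,0,0.001,0,0,0,0],
    [0,0,0,0,0,0,0],
  ],
)

```text
time: 38.58
eef_pos: [0.545, -0.1461, 0.0464]
orientation: [0.0, 0.174, 0.985, 0.0]
ft_force: [-0.3, 0.2, -1.6]
width: 0.028
grip_force: 29.9
```

Emit:
step_arm(
  deltas=[
    [0,0,0.001,0,0,0,0],
    [0,0,0,0,0,0,0],
  ],
)

```text
time: 38.75
eef_pos: [0.5451, -0.1461, 0.0455]
orientation: [0.0, 0.174, 0.985, 0.0]
ft_force: [-0.2, -0.0, -1.1]
width: 0.0279
grip_force: 29.9
```

Emit:
step_arm(
  deltas=[
    [0,0,0.001,0,0,0,0],
    [0,0,0,0,0,0,0],
  ],
)

```text
time: 38.92
eef_pos: [0.5451, -0.1461, 0.0455]
orientation: [0.0, 0.174, 0.985, -0.0]
ft_force: [-1.8, -0.0, 4.5]
width: 0.0276
grip_force: 29.9
```

Contact. Release, rise and move clear.

Emit:
step_arm(
  deltas=[
    [0,0,0,0,0,0,0.45],
    [0,0,0,0,0,0,0.45],
    [0,0,0,0,0,0,0.45],
    [0,0,0,0,0,0,0.45],
    [0,0,-0.005,0,0,0,0.45],
    [0,0,-0.01,0,0,0,0.45],
    [0,0,-0.02,0,0,0,0.45],
    [0,0,-0.02,0,0,0,0.45],
    [0,0,-0.02,0,0,0,0.45],
    [0,0,-0.02,0,0,0,0.45],
    [0,0,-0.02,0,0,0,0.45],
    [0,0,-0.02,0,0,0,0.45],
    [0.01,0.02,-0.01,0,0,0,0.45],
    [0.01,0.02,-0.01,0,0,0,0.45],
    [0.01,0.02,0,0,0,0,0.45],
    [0.01,0.02,0,0,0,0,0.45],
    [0.01,0.02,0,0,0,0,0.45],
    [0.01,0.02,0,0,0,0,0.45],
    [0,0,0,0,0,0,0.45],
    [0,0,0,0,0,0,0.45],
  ],
)

```text
time: 40.58
eef_pos: [0.53, -0.0122, 0.2006]
orientation: [0.001, 0.173, 0.985, -0.0]
ft_force: [0.1, -0.2, 0.5]
width: 0.0425
grip_force: 0.0
```

```bash
python3 - <<'E'
from m import *
for n in("scene","top"):
    im=env.get_image(n);P=cloud(im);X,Y,Z=P.transpose(2,0,1);h=cv2.cvtColor(im["color"],cv2.COLOR_RGB2HSV)
    red=((h[...,0]<8)|(h[...,0]>174))&(h[...,1]>140);gr=(h[...,0]>40)&(h[...,0]<85)&(h[...,1]>100)
    k,l,st,ce=cv2.connectedComponentsWithStats(((red|gr)&(X>.42)&(X<.65)&(Y<.3)&(Y>-.3)&(abs(Z-.077)<.008)).astype(np.uint8))
    for i in range(1,k):
        if st[i,4]>6: print(n,st[i,4],np.nanmean(P[l==i],0))
    save(im,n+"9")
print(env.get_obs()["eef_pos"])
E
```

```text
scene 14 [ 0.5173 -0.2267  0.0758]
scene 15 [ 0.5458 -0.1471  0.0768]
scene 19 [0.5724 0.1496 0.0804]
scene 18 [0.5791 0.183  0.0794]
scene 20 [0.5944 0.2497 0.0793]
top 38 [0.5942 0.2486 0.078 ]
top 33 [0.5794 0.1818 0.0781]
top 35 [0.5718 0.1493 0.078 ]
top 39 [ 0.5441 -0.1476  0.0743]
top 38 [ 0.5165 -0.2263  0.0742]
[ 0.5301 -0.0135  0.2001]
```

View pics/scene9.png

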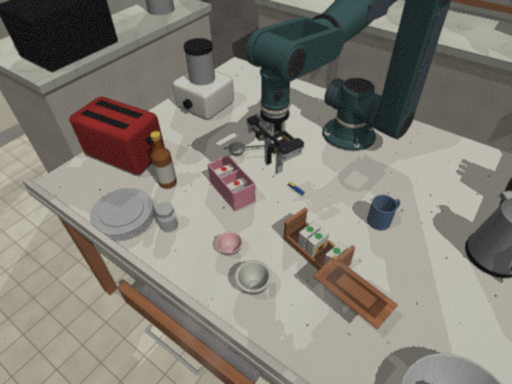

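Both red tins stand in the caddy at (225,170) and (237,184). The green tins are unmoved and the gripper is clear, so I hand the job in.

```bash
python3 -c "from station import env;print(env.job_done())"
```

```text
the job is handed in; nothing more can be done
None
```

Both red-dot tins stand upright in the caddy, one in each compartment. The final pictures show the green-dot tins unmoved and nothing else visibly disturbed, and I handed the job in at about 41 s; no verdict came back.

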